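# Burp and snap shut the food box on the kitchen scale

### The arm

A 6-joint arm with a two-finger parallel gripper is mounted at the origin on the work surface. World frame = base frame: x ahead of the robot, y to its left, z up, the work surface at z = 0. Lengths are in m, angles in rad, forces in N, time in s.
With the tool pointing down it reaches from about 0.35 to 0.775 m from the base axis. Payload 7.3 kg.
Tool frame: the origin (TCP) lies midway between the tips of the shut fingers; the grasp point (between the pads) lies 19 mm behind it (tcp_to_grasp is the distance from the TCP to the grasp point, in m); z points along the fingers, y is the line along which they close (so a half turn about z gives the same grasp; the last joint's range is limited). The gripper opens to 92 mm and grips with 3 to 60 N. Pads are 19 mm wide; open, the fingers measure 130 mm over their backs; the gripper's body (75 mm by 190 mm) begins 47 mm behind the grasp point.
Start: joints at [-1.49, 0.342, 1.524, -0, 1.275, -0.146], TCP at [0.118, -0.512, 0.227] pointing down, gripper open.
Joint ranges: [-2.53, 2.53], [-0.77, 2.02], [0.04, 2.7], [-1, 4.14], [0.28, 2.66], [-3.11, 3.11]. Speed limits (rad/s): [2.57, 2.57, 3.14, 3.14, 3.14, 3.14].

### API

Orientations are given as [roll, pitch, yaw] about the fixed x, y, z axes, in that order (R = Rz(yaw) Ry(pitch) Rx(roll)).
In Python, from cell import observe, read_camera, calibration, hand_in, tcp_to_grasp gives the robot as it stands.
- The arm moves only by the tool send_rows, never from a script. Its argument "targets" is a list of rows, each a list of 5 numbers: the opening, from 0 (shut) to 1 (fully open), then the shift along the world's x, y, z in m, then the turn about the world's z in rad. A call has 1 to 5 rows; each row shifts and turns the commanded pose from where the row before left it; what a row does not reach is not made up. A row lasts 1/10 s, in which the tool goes at most 50 mm and 8.59 degrees, less where a joint would pass 70% of its speed; a pose out of reach is approached as far as the arm can. A call is refused whole if a number of a shift passes 0.05 or a number of a turn 0.15, either way. A call with a gripper value outside its range is refused whole. The fingers move at their own pace and stop on an object; "grip_force" is the grip in N (left out, the last holds). Time passes only in rows, so rows that do not move let the fingers close. It gives the time, the measured TCP pose, the force, the opening and the grip force at its end, in the units of the state.
- observe(): the state, without advancing time (a new reading comes with each control period).
- read_camera(name): name is "scene" or "top" or "wrist"; returns (picture, depth): 420x560x3 uint8, red, green, blue; 420x560 float32, m along the optical axis (not along the pixel's ray), 0 where there is no reading.
- calibration(name): a dict with "intrinsics" (3x3 intrinsics, pixels), "k1" (the pictures are not rectified: a ray, as slopes to the right and down, at radius r is drawn at 1 + k1 r^2 times it, then the intrinsics apply), "world_to_cam" (4x4, takes a point from world to camera coordinates); the wrist camera has in their place "hand_eye" (4x4, takes a point from camera to tool coordinates, whose origin is the TCP and whose axes are the flange's). Camera axes: x right, y up, looking along -z (the intrinsics and any distortion apply to the point x, -y, -z); pixel columns grow to the right and rows downward; lengths in m; the calibration is good to about 2 mm. A picture is of the moment at which its call begins: read the wrist's pose just before it. calibration takes no time and is no camera call.
- hand_in(): hands the job in; it is judged then, once.
The state is a dict: "time": time; "qpos": joint angles; "qvel": joint speeds; "joint_efforts": joint torques, N m; "tool_pos": TCP position; "tool_rot": TCP orientation; "contact_force": force on the tool from outside, world axes, zero at the start; "torque": the same for the moment, N m; "opening": finger opening in m; "grip_force": force on a finger pad.
Only numpy, scipy, OpenCV 4.12 (cv2) and the standard library are available. Lean on these libraries where they do the work, as an engineer would, in place of code of your own. Each camera call takes 0.05 s, during which the arm holds its last target. There are 200 camera calls.

### The job

The food box standing on the kitchen scale has been filled and its wooden lid is only resting on it, up on its catches. Pull the vent cap in the middle of the lid up until it pops open, then, with the vent open, press the lid fully home so that both of its ends snap down, and last push the vent cap fully shut. The lid takes a firm push that you must feel for, one end at a time; never drive the sprung pan of the scale down onto its stop, and leave the can, the jar and the mug standing where they are.

Things in the scene. Friction and masses are not known exactly. Their poses are not given: they have to be found in the camera images.
- scale: red kitchen scale, fixed on the counter, 150 x 160 x 66 mm, white dial on its +x side; origin at the centre of its underside, z up. The food box stands centred on its pan and turns with it: x is across the box (its short side), y along the box (its long side)
- pan (a joint): travel of the scale's steel pan (124 x 190 mm) in m: 0 unloaded, grows as it is pressed down, stop at 0.034. Soft spring, 0.5 N per mm; the box alone sinks it 4 to 8 mm, so about 28 mm (14 N) of push are left
- box_base (a point): centre of the underside of the clear food box, z up. The box is 110 (x) x 180 (y) x 80 mm, filled with rusks and fixed to the pan; it goes up and down with the pan
- lid: wooden lid of the box, a flat plate 122 (x) x 196 (y) x 8 mm; it slides up and down along z and can rock end to end; origin at the centre of its underside. Each end has its own catch, 78 mm from the middle: stable 14 mm up (as at the start) or home; about 10 N straight on one end snaps that end down. Both at once take twice that, more than the scale has left
- lid_end_a (a point): point on the lid's top face over the catch at its +y end (0, 78 mm from the middle); 90 mm above point box_base when that end is home, 104 mm when it is up
- lid_end_b (a point): the same at the lid's -y end
- vent (a joint): vent cap, a grey bar on the middle of the lid, 18 (x) x 70 (y) mm, its top 24 mm above the lid's top face when shut. Joint value in m: 0 shut, 0.012 popped open (up); it stays in either; about 5 N moves it from one to the other
- vent_top (a point): middle of the vent cap's top face; axes as the lid's
- can: food can, 74 mm across, 105 mm high, loose; origin at the centre of its underside
- jar: amber glass jar with a steel lid, 72 mm across, 120 mm high, loose; origin at the centre of its underside
- mug: white mug, 82 mm across, 90 mm high, loose; origin at the centre of its underside

How it is judged:
On the way, in this order (a step that is already met when the one before it is completed fails the run):
1. the vent cap is pulled up and stays open, the lid still up on its catches (value of joint vent above 0.009 m and z of each of lid_end_a, lid_end_b in the frame of box_base above 0.1 m), for 0.2 s.
2. both ends of the lid are home while the vent is open (value of joint vent above 0.009 m and z of each of lid_end_a, lid_end_b in the frame of box_base below 0.093 m), for 0.2 s.
At the end, for the whole second after the job is handed in: Both ends of the lid are home (within 3 mm), the vent cap is shut (within 3 mm), and the can, the jar and the mug stand upright within 20 mm of where they were (z of each of lid_end_a, lid_end_b in the frame of box_base below 0.093 m and value of joint vent below 0.003 m and distance of each of can, jar, mug from where it was at the start of the episode below 0.02 m and angle between each of can, jar, mug's own z axis and vertical below 0.2 rad); the robot touches nothing.
It fails at once if the scale's pan is driven onto its stop (within 0.5 mm of it) (value of joint pan above 0.0335 m).
It fails at once if the can, the jar or the mug is pushed more than 20 mm or tipped (distance of any of can, jar, mug from where it was at the start of the episode above 0.02 m or angle between any of can, jar, mug's own z axis and vertical above 0.3 rad).
It also fails if it takes over 61 s, if anything falls off the work surface, if the arm or the gripper's body presses on something with over 40 N, if the wrist force passes 120 N, or if a joint passes its speed limit or range.

## Working session

There is one attempt and no reset: what is moved stays moved. The work goes in short steps, Python scripts to look and compute and a tool call to move; the robot and the scene stay as the last step left them, time stands still between calls to the robot, and variables do not carry over. Pictures are saved under pics/ and viewed, at most 10 in all, crops included, and the job is handed in when it is done.

Besides the shell and the picture viewer there is one more tool, called after ">>>" in YAML: its name, and indented under it one key for each argument. send_rows: Moves the arm, as the interface text tells. Its arguments: {"type":"object","properties":{"targets":{"type":"array","items":{"type":"array","items":{"type":"number"}}},"grip_force":{"type":"number"}},"required":["targets"]}

```bash
ls; mkdir -p pics; python3 - <<'E'
from cell import *
import cv2,numpy as np
s=observe();print({k:np.round(v,3) for k,v in s.items()}, tcp_to_grasp)
for n in("scene","top"):
    p,d=read_camera(n);np.savez(f"pics/{n}0.npz",p=p,d=d);cv2.imwrite(f"pics/{n}0.png",p[:,:,::-1])
    print(n,{k:np.round(v,3).tolist() for k,v in calibration(n).items()},(d==0).mean())
print({k:np.round(v,3).tolist() for k,v in calibration("wrist").items()})
E
```

```text
pics
{'time': np.float64(0.0), 'qpos': array([-1.49 ,  0.343,  1.525, -0.   ,  1.275, -0.146]), 'qvel': array([-0.002, -0.   ,  0.002,  0.001,  0.   , -0.   ]), 'joint_efforts': array([  0.   , -43.125, -24.422,   0.072,   0.056,  -0.   ]), 'tool_pos': array([ 0.118, -0.511,  0.226]), 'tool_rot': array([-3.14 , -0.   ,  0.227]), 'contact_force': array([ 0.941, -0.402, -0.014]), 'torque': array([ 0.001, -0.012,  0.013]), 'grip_force': np.float64(0.0), 'opening': np.float64(0.092)} 0.0188
scene {'intrinsics': [[385.292, 0.0, 280.373], [0.0, 385.292, 206.13], [0.0, 0.0, 1.0]], 'k1': -0.042, 'world_to_cam': [[-0.581, 0.814, -0.011, 0.295], [-0.674, -0.474, 0.567, 0.389], [0.456, 0.336, 0.824, -1.285], [0.0, 0.0, 0.0, 1.0]]} 0.003864795918367347
top {'intrinsics': [[443.859, 0.0, 282.546], [0.0, 443.859, 213.755], [0.0, 0.0, 1.0]], 'k1': 0.003, 'world_to_cam': [[0.005, -1.0, -0.013, 0.088], [0.993, 0.003, 0.115, -0.668], [-0.115, -0.013, 0.993, -0.978], [0.0, 0.0, 0.0, 1.0]]} 0.004013605442176871
{'intrinsics': [[300.759, 0.0, 279.258], [0.0, 300.759, 211.856], [0.0, 0.0, 1.0]], 'k1': -0.063, 'hand_eye': [[0.001, 0.963, 0.271, 0.074], [1.0, -0.0, -0.001, -0.0], [-0.001, 0.271, -0.963, -0.158], [0.0, 0.0, 0.0, 1.0]]}
```

View pics/scene0.png

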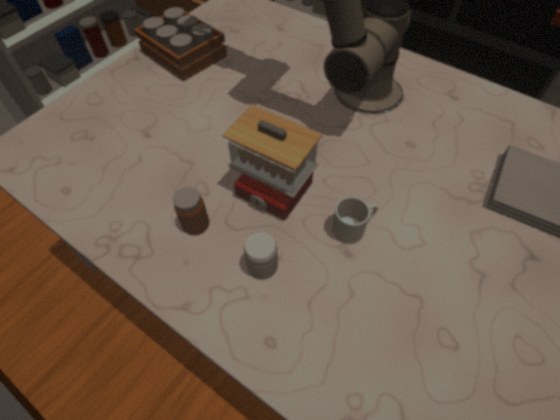

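View pics/top0.png

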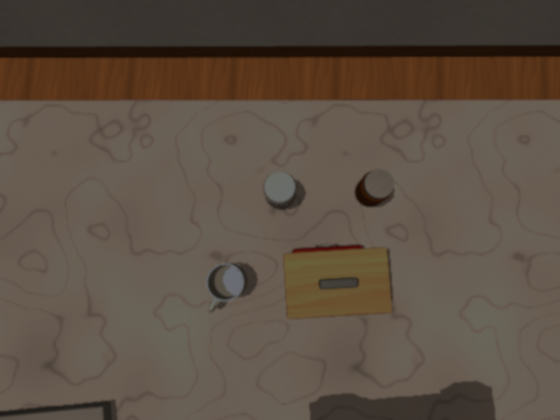

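The scene view shows the box with its lid around px (272,138) and the vent bar at (272,130). The jar is at (190,210), the can at (261,254) and the mug at (351,220). In the top view the lid is centred near (338,283), the vent at (338,283), the can at (280,189), the jar at (376,187) and the mug at (227,282).

```bash
cat > h.py <<'E'
import numpy as np,cv2
from cell import calibration
def ray(n,px,pose=None):
    c=calibration(n);K=np.array(c["intrinsics"]);d=(np.array(px,float)-K[:2,2])/K[0,0]
    u=d.copy()
    for _ in range(20): u=d/(1+c["k1"]*(u@u))
    v=np.array([u[0],-u[1],-1.])
    T=np.linalg.inv(np.array(c["world_to_cam"])) if pose is None else pose@np.array(c["hand_eye"])
    return T[:3,3],T[:3,:3]@v
def plane(n,px,z,pose=None):
    o,v=ray(n,px,pose);return o+v*(z-o[2])/v[2]
def depthpt(n,px,d,pose=None):
    o,v=ray(n,px,pose);return o+v*d
def tri(rs):
    A=0;b=0
    for o,v in rs:
        v=v/np.linalg.norm(v);P=np.eye(3)-np.outer(v,v);A=A+P;b=b+P@o
    x=np.linalg.solve(A,b)
    return x,[np.linalg.norm((np.eye(3)-np.outer(v,v)/(v@v))@(x-o)) for o,v in rs]
def lidmask(p,seed):
    h=cv2.cvtColor(p,cv2.COLOR_RGB2HSV)
    m=((h[...,0]>10)&(h[...,0]<30)&(h[...,1]>110)&(h[...,2]>70)).astype(np.uint8)
    m=cv2.morphologyEx(m,cv2.MORPH_OPEN,np.ones((3,3)))
    n,l,st,_=cv2.connectedComponentsWithStats(m)
    ks=[k for k in range(1,n) if st[k,0]<=seed[0]<=st[k,0]+st[k,2] and st[k,1]<=seed[1]<=st[k,1]+st[k,3]]
    k=max(ks,key=lambda k:st[k,4]);return (l==k).astype(np.uint8)
def holes(m):
    cs,hi=cv2.findContours(m,cv2.RETR_CCOMP,cv2.CHAIN_APPROX_NONE)
    out=[c for c,q in zip(cs,hi[0]) if q[3]<0];inn=[c for c,q in zip(cs,hi[0]) if q[3]>=0]
    return max(out,key=cv2.contourArea),max(inn,key=cv2.contourArea) if inn else None
E
python3 - <<'E'
from h import *
R={}
for n,seed in(("top",(300,265)),("scene",(250,135))):
    z=np.load(f"pics/{n}0.npz");p,d=z["p"],z["d"]
    m=lidmask(p,seed);o,i=holes(m)
    q=cv2.approxPolyDP(cv2.convexHull(o),6,True)[:,0]
    r=cv2.minAreaRect(o);print(n,m.sum(),"quad",q.tolist(),"rect",r,"vent",None if i is None else cv2.minAreaRect(i))
    R[n]=cv2.boxPoints(r) if n=="top" else q
    ys,xs=np.nonzero(cv2.erode(m,np.ones((5,5))))
    P=np.array([depthpt(n,(x,y),d[y,x]) for x,y in zip(xs[::7],ys[::7]) if d[y,x]>0])
    print(" lid depth centroid",P.mean(0).round(4),"z pct",np.percentile(P[:,2],[5,50,95]).round(4), "xyrange",np.percentile(P,1,0).round(3),np.percentile(P,99,0).round(3))
    if i is not None:
        mm=np.zeros_like(m);cv2.drawContours(mm,[i],-1,1,-1);mm=cv2.erode(mm,np.ones((3,3)));ys,xs=np.nonzero(mm)
        P=np.array([depthpt(n,(x,y),d[y,x]) for x,y in zip(xs,ys)]);print(" vent depth",np.median(P,0).round(4),np.percentile(P[:,2],[10,50,90]).round(4))
print("top corners at z",[plane("top",c,.165).round(4).tolist() for c in R["top"]])
for nm,a,b in(("can",(280,189),(261,243)),("jar",(377,185),(188,196)),("mug",(227,282),(352,212))):
    pass
z=np.load("pics/top0.npz");d=z["d"]
for nm,a,h in(("can",(280,187),.105),("jar",(378,184),.12),("mug",(227,282),.09)): print(nm,plane("top",a,h).round(3), depthpt("top",a,d[a[1],a[0]]).round(3))
for zz in (.15,.17,.19):print(zz, plane("top",(338.5,283.5),zz).round(4))
E
```

```text
top 6437 quad [[386, 249], [390, 312], [287, 316], [284, 254]] rect ((337.4630432128906, 282.4085693359375), (65.74671936035156, 105.04503631591797), 86.42366790771484) vent ((338.0241394042969, 282.910400390625), (12.155458450317383, 40.3420295715332), 86.633544921875)
 lid depth centroid [ 0.5189 -0.0141  0.2124] z pct [0.2099 0.2123 0.215 ] xyrange [ 0.463 -0.106  0.209] [0.576 0.077 0.216]
 vent depth [ 0.5189 -0.0132  0.2356] [0.2333 0.2356 0.2374]
scene 2991 quad [[224, 134], [254, 106], [320, 137], [291, 168]] rect ((271.98284912109375, 135.5376739501953), (88.63658905029297, 43.69758987426758), 24.443954467773438) vent ((271.3763122558594, 129.7783660888672), (31.780336380004883, 12.8948974609375), 23.96249008178711)
 lid depth centroid [ 0.5273 -0.0015  0.2116] z pct [0.2097 0.2115 0.2134] xyrange [ 0.468 -0.098  0.209] [0.576 0.08  0.214]
 vent depth [ 0.5266 -0.008   0.2332] [0.2217 0.2332 0.2363]
top corners at z [[0.5746, 0.0873, 0.165], [0.5884, -0.1204, 0.165], [0.4609, -0.1254, 0.165], [0.4471, 0.0787, 0.165]]
can [0.718 0.095 0.105] [0.718 0.095 0.106]
jar [ 0.722 -0.113  0.12 ] [ 0.722 -0.113  0.119]
mug [0.514 0.208 0.09 ] [0.511 0.219 0.004]
0.15 [ 0.5145 -0.0238  0.15  ]
0.17 [ 0.5153 -0.0215  0.17  ]
0.19 [ 0.5161 -0.0193  0.19  ]
```

```bash
python3 - <<'E'
from h import *
q={}
for n,seed in(("top",(300,265)),("scene",(250,135))):
    p=np.load(f"pics/{n}0.npz")["p"]
    o,i=holes(lidmask(p,seed)); q[n]=cv2.approxPolyDP(cv2.convexHull(o),6,True)[:,0]
    P=np.array([plane(n,c,.212)[:2] for c in o[:,0]],np.float32);print(n,"lid rect z=.212",cv2.minAreaRect(P))
    P=np.array([plane(n,c,.2355)[:2] for c in i[:,0]],np.float32);print(n,"vent rect",cv2.minAreaRect(P))
# corners: (+x,-y),( -x,-y),(-x,+y),(+x,+y)
T=[[386,249],[390,312],[287,316],[284,254]];S=[[224,134],[254,106],[320,137],[291,168]]
for a,b in zip(T,S):
    x,r=tri([ray("top",a),ray("scene",b)]);print(x.round(4),np.round(r,4))
E
```

```text
top lid rect z=.212 ((0.5195713639259338, -0.014418669044971466), (0.12091661989688873, 0.19450855255126953), 3.685574531555176)
top vent rect ((0.5189962983131409, -0.01333894208073616), (0.02172170579433441, 0.07304207980632782), 3.622279405593872)
scene lid rect z=.212 ((0.5231209397315979, -0.01002715528011322), (0.12389519065618515, 0.19569851458072662), 4.192947864532471)
scene vent rect ((0.528329610824585, -0.006647214293479919), (0.03680598363280296, 0.0783410295844078), 3.029348611831665)
[ 0.5808 -0.106   0.2088] [0.0013 0.0013]
[ 0.4637 -0.1107  0.206 ] [0.0021 0.0021]
[0.4563 0.0784 0.2023] [0.0005 0.0005]
[0.5733 0.0819 0.208 ] [0.0036 0.0036]
```

>>> send_rows:
  targets:
    - [1,0,0,0.05,0]
    - [1,0,0,0.05,0]
    - [1,0.03,0.0375,0,0.11]
    - [1,0.03,0.0375,0,0.11]
    - [1,0.03,0.0375,0,0.11]

```text
time: 0.6
tool_pos: [0.2086, -0.3977, 0.3266]
tool_rot: [-3.142, -0.0, 0.56]
contact_force: [1.0, 0.7, 0.3]
opening: 0.0917
grip_force: 0.0
```

>>> send_rows:
  targets:
    - [1,0.03,0.0375,0,0.11]
    - [1,0.03,0.0375,0,0.11]
    - [1,0.03,0.0375,0,0.11]
    - [1,0.03,0.0375,0,0.11]
    - [1,0.03,0.0375,0,0.11]

```text
time: 1.1
tool_pos: [0.3588, -0.2097, 0.3266]
tool_rot: [3.142, 0.0, 1.111]
contact_force: [0.4, -1.3, 0.0]
opening: 0.0921
grip_force: 0.0
```

>>> send_rows:
  targets:
    - [1,0.03,0.0375,0,0.11]
    - [1,0.03,0.0375,0,0.11]
    - [1,0.03,0.0375,0,0.11]
    - [1,0.03,0.0375,0,0.11]
    - [1,0.03,0.0375,0,0.11]

```text
time: 1.6
tool_pos: [0.5089, -0.0221, 0.3265]
tool_rot: [-3.141, 0.0, 1.662]
contact_force: [0.6, -0.6, -0.2]
opening: 0.0917
grip_force: 0.0
```

>>> send_rows:
  targets:
    - [1,0.0105,0.009,0,-0.027]
    - [1,0,0,0,0]

```text
time: 1.8
tool_pos: [0.5193, -0.0133, 0.3257]
tool_rot: [-3.14, -0.001, 1.633]
contact_force: [-0.1, 0.3, -0.8]
opening: 0.0914
grip_force: 0.0
```

```bash
python3 - <<'E'
from h import *
from cell import *
s=observe();p,d=read_camera("wrist");np.savez("pics/w0.npz",p=p,d=d,t=s["tool_pos"],r=s["tool_rot"]);cv2.imwrite("pics/w0.png",p[:,:,::-1])
from scipy.spatial.transform import Rotation as Ro
T=np.eye(4);T[:3,:3]=Ro.from_euler("xyz",s["tool_rot"]).as_matrix();T[:3,3]=s["tool_pos"];print(s["tool_pos"].round(4),s["tool_rot"].round(3))
h=cv2.cvtColor(p,cv2.COLOR_RGB2HSV)
m=((h[...,0]>10)&(h[...,0]<30)&(h[...,1]>110)&(h[...,2]>70)).astype(np.uint8)
n,l,st,c=cv2.connectedComponentsWithStats(m);k=1+st[1:,4].argmax();m=(l==k).astype(np.uint8);print(st[k])
o,i=holes(m)
print(cv2.minAreaRect(o),None if i is None else cv2.minAreaRect(i))
P=np.array([plane("wrist",q,.212,T)[:2] for q in o[:,0]],np.float32);print("lid",cv2.minAreaRect(P))
if i is not None:
    P=np.array([plane("wrist",q,.2355,T)[:2] for q in i[:,0]],np.float32);print("vent",cv2.minAreaRect(P))
E
```

```text
[ 0.5193 -0.0133  0.3257] [-3.140e+00 -1.000e-03  1.633e+00]
[ 217  218  124   59 4161]
((278.5, 247.0), (58.0, 123.0), 90.0) ((322.0, 248.50001525878906), (23.084625244140625, 12.332881927490234), 18.434947967529297)
lid ((0.5222041010856628, -0.05309637635946274), (0.11812400817871094, 0.06086226925253868), 3.6942694187164307)
vent ((0.5611621141433716, -0.040542200207710266), (0.0114600146189332, 0.02120554819703102), 58.50553894042969)
```

View pics/w0.png

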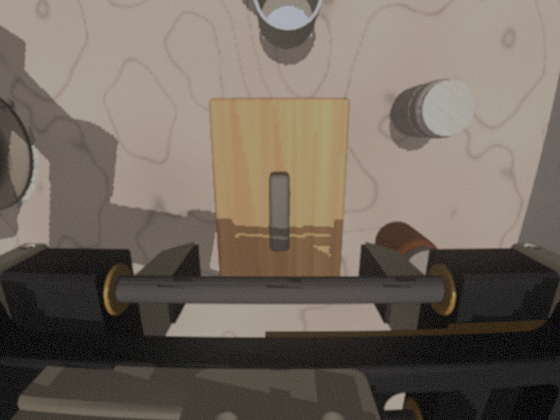

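The wrist view shows the lid with far corners near px (210,98) and (348,98), and the vent bar from (280,172) to (280,250), between the fingers. The mug, can and jar are clear of the gripper.

```bash
python3 - <<'E'
from h import *
from scipy.spatial.transform import Rotation as Ro
z=np.load("pics/w0.npz");T=np.eye(4);T[:3,:3]=Ro.from_euler("xyz",z["r"]).as_matrix();T[:3,3]=z["t"];d=z["d"];p=z["p"]
h=cv2.cvtColor(p,cv2.COLOR_RGB2HSV)
for row in(190,200,210,220):
    s=h[row,255:305,1].astype(int);k=np.nonzero(s<90)[0]+255
    a,b=[plane("wrist",(x,row),.2355,T) for x in(k.min()-.5,k.max()+.5)];print(row,k.min(),k.max(),a.round(4),b.round(4),((a+b)/2).round(4),"depth z",depthpt("wrist",(280,row),d[row,280],T).round(4),"lid",depthpt("wrist",(240,row),d[row,240],T).round(4))
for c in((210,98),(348,98)):print(plane("wrist",c,.212,T).round(4))
for c in((280,172),(280,250)):print(plane("wrist",c,.2355,T).round(4))
E
```

```text
190 270 289 [0.5105 0.0084 0.2355] [0.5272 0.0094 0.2355] [0.5188 0.0089 0.2355] depth z [0.5192 0.0091 0.2364] lid [0.4829 0.002  0.2129]
200 269 289 [ 5.101e-01 -3.000e-04  2.355e-01] [0.5278 0.0008 0.2355] [5.190e-01 3.000e-04 2.355e-01] depth z [0.5198 0.0007 0.2371] lid [ 0.4831 -0.0076  0.2121]
210 269 301 [ 0.5105 -0.0091  0.2355] [ 0.5387 -0.0073  0.2355] [ 0.5246 -0.0082  0.2355] depth z [ 0.5204 -0.0084  0.2358] lid [ 0.4834 -0.0173  0.212 ]
220 270 301 [ 0.5119 -0.018   0.2355] [ 0.5395 -0.0162  0.2355] [ 0.5257 -0.0171  0.2355] depth z [ 0.5209 -0.0171  0.2365] lid [ 0.4838 -0.0265  0.2138]
[0.4546 0.0808 0.212 ]
[0.5727 0.0882 0.212 ]
[0.5183 0.0241 0.2355]
[ 0.5227 -0.0453  0.2355]
```

>>> send_rows:
  targets:
    - [0.5,0.0005,0.001,-0.04,0]
    - [0.5,0,0,-0.04,0]
    - [0.5,0,0,-0.0275,0]
    - [0.5,0,0,0,0]
  grip_force: 25

```text
time: 2.25
tool_pos: [0.5161, -0.0149, 0.2159]
tool_rot: [-3.134, -0.002, 1.628]
contact_force: [-1.1, 0.7, 0.8]
opening: 0.0638
grip_force: 0.0
```

>>> send_rows:
  targets:
    - [0,0,0,0,0]
    - [0,0,0,0,0]
    - [0,0,0,0,0]
    - [0,0,0,0,0]
    - [0,0,0,0,0]
  grip_force: 25

```text
time: 2.75
tool_pos: [0.5193, -0.0141, 0.2199]
tool_rot: [3.14, 0.0, 1.63]
contact_force: [0.6, -0.1, 0.6]
opening: 0.0246
grip_force: 0.0
```

>>> send_rows:
  targets:
    - [0,0,0,0,0]
    - [0,0,0,0,0]
    - [0,0,0,0,0]

```text
time: 3.05
tool_pos: [0.5191, -0.014, 0.2193]
tool_rot: [3.141, 0.0, 1.63]
contact_force: [-1.1, -0.8, 0.7]
opening: 0.0179
grip_force: 24.9
```

>>> send_rows:
  targets:
    - [0,0,0,0.002,0]
    - [0,0,0,0.002,0]
    - [0,0,0,0.002,0]

```text
time: 3.35
tool_pos: [0.5191, -0.0141, 0.2252]
tool_rot: [-3.141, -0.0, 1.63]
contact_force: [0.7, 0.7, -2.6]
opening: 0.0175
grip_force: 25.0
```

Gripped. Force is rising as the pan lifts, so I'll keep pulling in small steps.

>>> send_rows:
  targets:
    - [0,0,0,0.002,0]
    - [0,0,0,0,0]

```text
time: 3.55
tool_pos: [0.5191, -0.014, 0.2273]
tool_rot: [3.142, -0.0, 1.63]
contact_force: [1.8, 0.1, -3.3]
opening: 0.0178
grip_force: 25.0
```

>>> send_rows:
  targets:
    - [0,0,0,0.002,0]
    - [0,0,0,0,0]

```text
time: 3.75
tool_pos: [0.519, -0.014, 0.2293]
tool_rot: [-3.141, -0.0, 1.63]
contact_force: [1.3, -0.5, -3.6]
opening: 0.018
grip_force: 25.0
```

>>> send_rows:
  targets:
    - [0,0,0,0.001,0]
    - [0,0,0,0,0]

```text
time: 3.95
tool_pos: [0.519, -0.014, 0.2302]
tool_rot: [-3.142, -0.0, 1.63]
contact_force: [1.4, -0.1, -5.0]
opening: 0.0175
grip_force: 25.0
```

>>> send_rows:
  targets:
    - [0,0,0,0.001,0]
    - [0,0,0,0,0]

```text
time: 4.15
tool_pos: [0.519, -0.0141, 0.2312]
tool_rot: [-3.142, -0.0, 1.63]
contact_force: [1.4, 0.1, -5.0]
opening: 0.0178
grip_force: 25.0
```

>>> send_rows:
  targets:
    - [0,0,0,0.001,0]
    - [0,0,0,0,0]

```text
time: 4.35
tool_pos: [0.519, -0.014, 0.2321]
tool_rot: [-3.141, -0.0, 1.63]
contact_force: [2.4, 0.1, -6.0]
opening: 0.0182
grip_force: 25.0
```

>>> send_rows:
  targets:
    - [0,0,0,0.001,0]
    - [0,0,0,0,0]

```text
time: 4.55
tool_pos: [0.519, -0.014, 0.2332]
tool_rot: [-3.141, -0.0, 1.63]
contact_force: [1.5, -0.0, -6.0]
opening: 0.0178
grip_force: 25.0
```

>>> send_rows:
  targets:
    - [0,0,0,0.001,0]
    - [0,0,0,0,0]

```text
time: 4.75
tool_pos: [0.519, -0.014, 0.2345]
tool_rot: [3.142, 0.0, 1.63]
contact_force: [1.5, 0.1, -3.8]
opening: 0.0175
grip_force: 25.0
```

>>> send_rows:
  targets:
    - [0,0,0,0.001,0]
    - [0,0,0,0,0]

```text
time: 4.95
tool_pos: [0.5191, -0.0141, 0.2358]
tool_rot: [3.141, 0.0, 1.63]
contact_force: [0.6, 1.4, -1.9]
opening: 0.0181
grip_force: 25.0
```

>>> send_rows:
  targets:
    - [0,0,0,-0.002,0]
    - [0,0,0,-0.001,0]
    - [0.5,0,0,0,0]
    - [0.5,0,0,0,0]
    - [0.5,0,0,0,0]

```text
time: 5.45
tool_pos: [0.5192, -0.0141, 0.2324]
tool_rot: [3.141, 0.0, 1.63]
contact_force: [-0.1, 0.2, -0.7]
opening: 0.0374
grip_force: 0.0
```

>>> send_rows:
  targets:
    - [0.5,0,0,0.04,0]
    - [0.5,0,0,0.04,0]
    - [0.5,0,0,0.03,0]
    - [0.5,0,0,0,0]

```text
time: 5.85
tool_pos: [0.5206, -0.0143, 0.3469]
tool_rot: [3.133, 0.002, 1.63]
contact_force: [0.8, -0.1, -0.3]
opening: 0.0459
grip_force: 0.0
```

```bash
cat >> h.py <<'E'
def wristz():
    from cell import observe,read_camera
    from scipy.spatial.transform import Rotation as Ro
    s=observe();p,d=read_camera("wrist");T=np.eye(4);T[:3,:3]=Ro.from_euler("xyz",s["tool_rot"]).as_matrix();T[:3,3]=s["tool_pos"]
    P=lambda r,c:depthpt("wrist",(c,r),d[r,c],T)
    return s,p,d,P
E
python3 - <<'E'
from h import *
s,p,d,P=wristz();cv2.imwrite("pics/w1.png",p[:,:,::-1]);print(s["tool_pos"].round(4),s["contact_force"].round(1))
for r in range(90,240,10):print(r,[P(r,c).round(4).tolist() for c in(240,280)])
E
```

```text
[ 0.5206 -0.0143  0.3469] [ 0.8 -0.1 -0.3]
90 [[0.4546, 0.1121, -0.0012], [0.5178, 0.1154, 0.0015]]
100 [[0.4807, 0.0809, 0.2124], [0.5175, 0.0831, 0.2111]]
110 [[0.481, 0.072, 0.2128], [0.518, 0.0742, 0.2109]]
120 [[0.4812, 0.0631, 0.2121], [0.5185, 0.0652, 0.213]]
130 [[0.4815, 0.0539, 0.2128], [0.5191, 0.0561, 0.2132]]
140 [[0.4817, 0.0447, 0.2116], [0.5196, 0.0469, 0.2132]]
150 [[0.482, 0.0353, 0.2123], [0.5202, 0.0375, 0.2116]]
160 [[0.4822, 0.0257, 0.2115], [0.5208, 0.028, 0.2119]]
170 [[0.4825, 0.0161, 0.2123], [0.5208, 0.0227, 0.2434]]
180 [[0.4827, 0.0062, 0.2116], [0.5212, 0.0146, 0.2475]]
190 [[0.4831, -0.0036, 0.213], [0.5217, 0.006, 0.2483]]
200 [[0.4833, -0.0139, 0.2122], [0.5223, -0.003, 0.248]]
210 [[0.4836, -0.0241, 0.2129], [0.5228, -0.0122, 0.2475]]
220 [[0.4838, -0.035, 0.212], [0.5234, -0.0214, 0.248]]
230 [[0.484, -0.0456, 0.2123], [0.5239, -0.0306, 0.2484]]
```

The vent is open (top 0.248, was 0.236) and the lid is still up (0.212). Next I'll shut the fingers and go over end a.

>>> send_rows:
  targets:
    - [0,-0.002,0.04,0,0]
    - [0,-0.002,0.0395,0,0]
    - [0,0,0,-0.04,0]
    - [0,0,0,-0.04,0]
    - [0,0,0,-0.03,0]
  grip_force: 20

```text
time: 6.4
tool_pos: [0.5133, 0.0659, 0.2286]
tool_rot: [-3.137, -0.0, 1.631]
contact_force: [-0.4, -0.6, -0.2]
opening: 0.0105
grip_force: 0.0
```

>>> send_rows:
  targets:
    - [0,0,0,0,0]
    - [0,0,0,0,0]
    - [0,0,0,0,0]
    - [0,0,0,0,0]
    - [0,0,0,0,0]

```text
time: 6.9
tool_pos: [0.5156, 0.0653, 0.2334]
tool_rot: [3.139, 0.0, 1.63]
contact_force: [-0.1, -0.3, 0.3]
opening: 0.0005
grip_force: 0.0
```

>>> send_rows:
  targets:
    - [0,0,0,-0.005,0]
    - [0,0,0,-0.005,0]
    - [0,0,0,-0.005,0]
    - [0,0,0,0,0]

```text
time: 7.3
tool_pos: [0.5145, 0.0654, 0.2162]
tool_rot: [-3.14, -0.0, 1.63]
contact_force: [0.8, -0.4, 1.0]
opening: 0.0004
grip_force: 0.0
```

>>> send_rows:
  targets:
    - [0,0,0,-0.004,0]
    - [0,0,0,-0.004,0]
    - [0,0,0,0,0]

```text
time: 7.6
tool_pos: [0.515, 0.0655, 0.2088]
tool_rot: [-3.141, -0.0, 1.63]
contact_force: [-0.2, 0.1, 1.6]
opening: 0.0004
grip_force: 0.9
```

>>> send_rows:
  targets:
    - [0,0,0,-0.004,0]
    - [0,0,0,0,0]

```text
time: 7.8
tool_pos: [0.5151, 0.0655, 0.2051]
tool_rot: [3.141, -0.0, 1.63]
contact_force: [-1.1, 0.2, 3.2]
opening: 0.0004
grip_force: 1.7
```

>>> send_rows:
  targets:
    - [0,0,0,-0.003,0]
    - [0,0,0,0,0]

```text
time: 8.0
tool_pos: [0.5151, 0.0655, 0.2022]
tool_rot: [3.141, -0.0, 1.63]
contact_force: [-1.6, 0.1, 4.3]
opening: 0.0002
grip_force: 2.3
```

>>> send_rows:
  targets:
    - [0,0,0,-0.003,0]
    - [0,0,0,0,0]

```text
time: 8.2
tool_pos: [0.515, 0.0655, 0.1993]
tool_rot: [3.141, -0.0, 1.63]
contact_force: [-2.1, 0.4, 6.1]
opening: 0.0003
grip_force: 3.0
```

>>> send_rows:
  targets:
    - [0,0,0,-0.003,0]
    - [0,0,0,0,0]

```text
time: 8.4
tool_pos: [0.5149, 0.0655, 0.1964]
tool_rot: [-3.142, -0.0, 1.63]
contact_force: [-2.6, 0.6, 7.1]
opening: 0.0005
grip_force: 3.5
```

>>> send_rows:
  targets:
    - [0,0,0,-0.002,0]
    - [0,0,0,0,0]

```text
time: 8.6
tool_pos: [0.5147, 0.0656, 0.1945]
tool_rot: [-3.141, -0.0, 1.63]
contact_force: [-4.1, 0.2, 6.6]
opening: 0.0007
grip_force: 3.5
```

>>> send_rows:
  targets:
    - [0,0,0,-0.001,0]
    - [0,0,0,0,0]

```text
time: 8.8
tool_pos: [0.5133, 0.0654, 0.1928]
tool_rot: [-3.137, -0.0, 1.63]
contact_force: [-5.5, -0.4, 4.2]
opening: 0.0001
grip_force: 3.8
```

>>> send_rows:
  targets:
    - [0,0,0,-0.001,0]
    - [0,0,0,0,0]

```text
time: 9.0
tool_pos: [0.5134, 0.0655, 0.1918]
tool_rot: [-3.138, -0.0, 1.63]
contact_force: [-7.2, 0.1, 5.5]
opening: 0.0005
grip_force: 4.1
```

The lateral force is unexpected, so I'll look before pushing further.

```bash
python3 - <<'E'
from h import *
from cell import *
s=observe();print({k:np.round(s[k],3).tolist() for k in("contact_force","torque","tool_pos","tool_rot","qpos","joint_efforts")})
p,d=read_camera("scene");cv2.imwrite("pics/s2.png",cv2.resize(p[60:240,180:420],None,fx=3.2,fy=3.2,interpolation=cv2.INTER_CUBIC)[:,:,::-1])
s,p,d,P=wristz();cv2.imwrite("pics/w2.png",p[:,:,::-1])
for q in range(3): print(observe()["contact_force"].round(2))
E
```

```text
{'contact_force': [-7.164, 0.094, 5.464], 'torque': [-0.002, 0.983, -0.011], 'tool_pos': [0.513, 0.065, 0.192], 'tool_rot': [-3.138, -0.0, 1.63], 'qpos': [-0.021, 0.362, 1.596, -0.0, 1.187, -0.08], 'joint_efforts': [-0.445, -40.472, -24.692, 0.088, -1.944, -0.001]}
[-7.15  0.66  5.54]
[-7.15  0.66  5.54]
[-7.15  0.66  5.54]
```

View pics/s2.png

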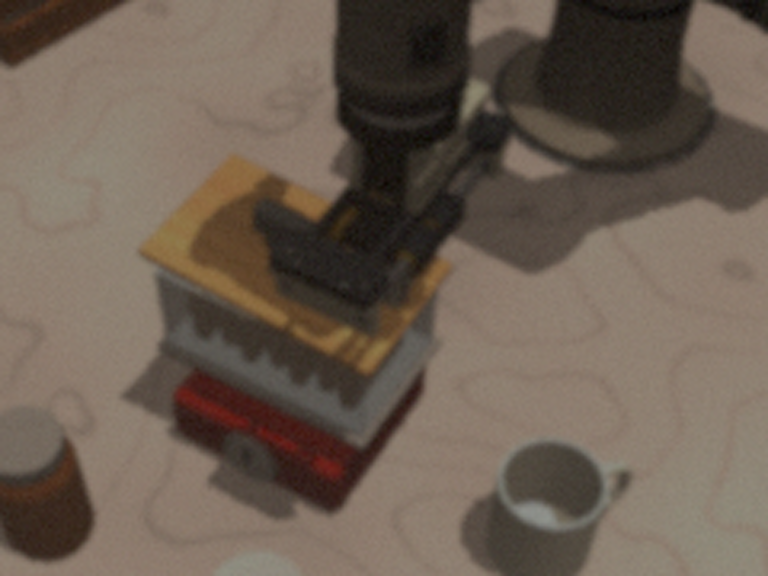

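View pics/w2.png

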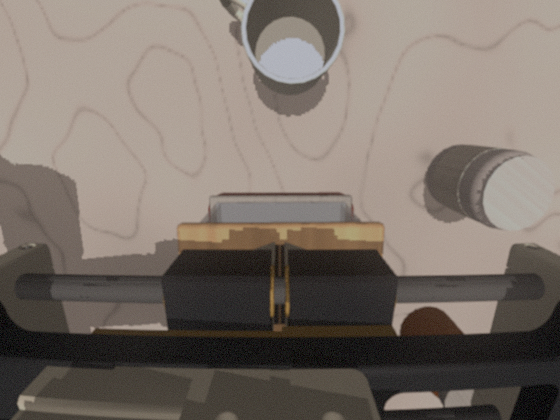

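The scene crop shows the fingers on the +y end of the lid, and nothing else touching. The wrist view shows the lid edge at rows 225-250, with the box's end face just beyond it. I'll measure the lid's tilt from depth.

```bash
python3 - <<'E'
from h import *
s,p,d,P=wristz()
for c in(190,215,235,260,300,325,345,370):print("w",c,[P(r,c).round(4).tolist() for r in(230,238,246)])
for n,seed in(("top",(300,300)),("scene",(250,135))):
    from cell import read_camera
    p,d=read_camera(n);np.savez(f"pics/{n}2.npz",p=p,d=d)
    m=cv2.erode(lidmask(p,seed),np.ones((5,5)));ys,xs=np.nonzero(m)
    Q=np.array([depthpt(n,(x,y),d[y,x]) for x,y in zip(xs,ys) if d[y,x]>0]);Q=Q[abs(Q[:,2]-.2)<.03]
    A=np.c_[Q[:,:2]-[.52,-.0125],np.ones(len(Q))];f=np.linalg.lstsq(A,Q[:,2],rcond=None)[0];print(n,len(Q),"dz/dx,dz/dy,z0",f.round(4),"res",np.std(Q[:,2]-A@f).round(4),"ends a,b",(f[2]+f[1]*.078).round(4),(f[2]-f[1]*.078).round(4))
E
```

```text
w 190 [[0.4618, 0.0785, 0.1866], [0.462, 0.074, 0.1877], [0.4619, 0.069, 0.1877]]
w 215 [[0.4763, 0.0794, 0.1866], [0.4764, 0.0747, 0.1872], [0.4765, 0.07, 0.1877]]
w 235 [[0.488, 0.0806, 0.1879], [0.488, 0.0755, 0.1872], [0.4882, 0.0707, 0.1878]]
w 260 [[0.5021, 0.0805, 0.1852], [0.5024, 0.0761, 0.1864], [0.5032, 0.076, 0.1983]]
w 300 [[0.5251, 0.0825, 0.1868], [0.5254, 0.0778, 0.1874], [0.5258, 0.073, 0.1875]]
w 325 [[0.5393, 0.0835, 0.1873], [0.5398, 0.0787, 0.1873], [0.5401, 0.0742, 0.1883]]
w 345 [[0.5511, 0.0838, 0.186], [0.5518, 0.0787, 0.1854], [0.5521, 0.0742, 0.1866]]
w 370 [[0.5652, 0.0851, 0.1872], [0.566, 0.0801, 0.1869], [0.5665, 0.0754, 0.1875]]Traceback (most recent call last):
  File "<stdin>", line 7, in <module>
  File "h.py", line 26, in lidmask
    k=max(ks,key=lambda k:st[k,4]);return (l==k).astype(np.uint8)
ValueError: max() iterable argument is empty
```

```bash
cat >> h.py <<'E'
def lidfit(n="top"):
    from cell import read_camera
    p,d=read_camera(n);ys,xs=np.mgrid[60:340:2,180:420:2] if n=="scene" else np.mgrid[200:360:2,250:420:2]
    Q=np.array([depthpt(n,(x,y),d[y,x]) for x,y in zip(xs.ravel(),ys.ravel()) if d[y,x]>0])-[.52,-.0125,0]
    c,s=np.cos(.064),np.sin(.064);L=Q.copy();L[:,0]=c*Q[:,0]+s*Q[:,1];L[:,1]=-s*Q[:,0]+c*Q[:,1]
    v=L[(abs(L[:,0])<5e-3)&(abs(L[:,1])<.03)&(L[:,2]<.27)]
    L=L[(abs(L[:,0])<.055)&(abs(L[:,1])<.093)&(abs(L[:,0])>.016)&(L[:,2]>.15)&(L[:,2]<.222)]
    for _ in range(5):
        A=np.c_[L[:,:2],np.ones(len(L))];f=np.linalg.lstsq(A,L[:,2],rcond=None)[0];r=L[:,2]-A@f;L=L[abs(r)<max(.004,2*r.std())] if len(L)>30 else L
    return dict(n=len(L),sx=f[0].round(4),sy=f[1].round(4),mid=f[2].round(4),a=(f[2]+.078*f[1]).round(4),b=(f[2]-.078*f[1]).round(4),yr=(L[:,1].min().round(3),L[:,1].max().round(3)),vent=np.median(v[:,2]).round(4) if len(v) else None)
E
python3 -c "
from h import *
print(lidfit('top'));print(lidfit('scene'))"
```

```text
Traceback (most recent call last):
  File "h.py", line 40, in lidfit
    Q=np.array([depthpt(n,(x,y),d[y,x]) for x,y in zip(xs.ravel(),ys.ravel()) if d[y,x]>0])-[.52,-.0125,0]
                ~~~~~~~^^^^^^^^^^^^^^^^
  File "h.py", line 13, in depthpt
    o,v=ray(n,px,pose);return o+v*d
        ~~~^^^^^^^^^^^
  File "h.py", line 4, in ray
    c=calibration(n);K=np.array(c["intrinsics"]);d=(np.array(px,float)-K[:2,2])/K[0,0]
ValueError: time passes only in moves, steps and waits
```

```bash
sed -i 's/^from cell import calibration/import functools,cell\ncalibration=functools.cache(cell.calibration)/' h.py
python3 -c "
from h import *
print(lidfit('top'));print(lidfit('scene'));print(cell.observe()['contact_force'],cell.observe()['time'])"
```

```text
{'n': 402, 'sx': np.float64(-0.0012), 'sy': np.float64(-0.0881), 'mid': np.float64(0.1948), 'a': np.float64(0.1879), 'b': np.float64(0.2017), 'yr': (np.float64(-0.093), np.float64(0.091)), 'vent': None}
{'n': 296, 'sx': np.float64(0.002), 'sy': np.float64(-0.0888), 'mid': np.float64(0.1943), 'a': np.float64(0.1874), 'b': np.float64(0.2012), 'yr': (np.float64(-0.092), np.float64(0.093)), 'vent': np.float64(0.2302)}
[-6.45797532 -0.02540351  5.47657199] 9.35
```

End a is home: the lid is tilted 13.8 mm end to end and the vent is still open. I'll retreat and go over to end b.

>>> send_rows:
  targets:
    - [0,0,0,0.02,0]
    - [0,0,0,0.035,0]
    - [0,0,0,0.035,0]
    - [0,0,0,0,0]

```text
time: 9.75
tool_pos: [0.5172, 0.0653, 0.2866]
tool_rot: [3.133, 0.001, 1.63]
contact_force: [0.8, 0.6, -0.5]
opening: 0.0005
grip_force: 0.0
```

>>> send_rows:
  targets:
    - [0,0.0025,-0.039,0,0]
    - [0,0.0025,-0.039,0,0]
    - [0,0.0025,-0.039,0,0]
    - [0,0.0025,-0.039,0,0]
    - [0,0,0,0,0]

```text
time: 10.25
tool_pos: [0.525, -0.0947, 0.2808]
tool_rot: [-3.14, 0.001, 1.625]
contact_force: [0.4, -0.1, 0.5]
opening: 0.0003
grip_force: 0.0
```

```bash
python3 -c "
from h import *
print(lidfit('top'));print(lidfit('scene'));s=cell.observe();print(s['contact_force'],s['tool_pos'],s['tool_rot'],s['opening'])
s,p,d,P=wristz();cv2.imwrite('pics/w3.png',p[:,:,::-1])"
```

```text
{'n': 950, 'sx': np.float64(0.0025), 'sy': np.float64(-0.091), 'mid': np.float64(0.2051), 'a': np.float64(0.198), 'b': np.float64(0.2122), 'yr': (np.float64(-0.093), np.float64(0.093)), 'vent': np.float64(0.2416)}
{'n': 473, 'sx': np.float64(0.0002), 'sy': np.float64(-0.091), 'mid': np.float64(0.2048), 'a': np.float64(0.1977), 'b': np.float64(0.2119), 'yr': (np.float64(-0.093), np.float64(0.093)), 'vent': np.float64(0.2378)}
[ 0.17063414 -0.7841481   0.37401073] [ 0.52477776 -0.09103204  0.28115208] [-3.14017013e+00 -9.99329704e-04  1.62778159e+00] 0.00034706576275962854
```

View pics/w3.png

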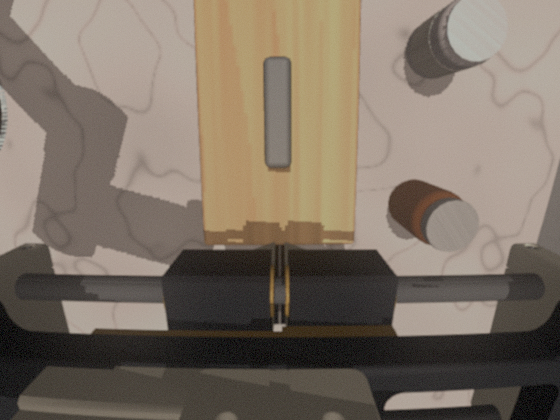

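Wrist view: the vent bar spans (278,57) to (278,167), the jar is at (440,215) beside the gripper, and the fingers sit over the -y lid end near row 240. Now pushing end b.

>>> send_rows:
  targets:
    - [0,0,0,-0.035,0]
    - [0,0,0,-0.025,0]
    - [0,0,0,-0.005,0]
    - [0,0,0,0,0]
    - [0,0,0,0,0]

```text
time: 10.9
tool_pos: [0.5258, -0.0901, 0.2186]
tool_rot: [3.139, 0.001, 1.631]
contact_force: [-1.0, 0.1, -0.7]
opening: 0.0005
grip_force: 0.0
```

>>> send_rows:
  targets:
    - [0,0,0,-0.005,0]
    - [0,0,0,-0.005,0]
    - [0,0,0,0,0]

```text
time: 11.2
tool_pos: [0.5254, -0.0906, 0.2073]
tool_rot: [3.141, 0.0, 1.63]
contact_force: [1.5, 0.3, 3.2]
opening: 0.0005
grip_force: 1.3
```

>>> send_rows:
  targets:
    - [0,0,0,-0.004,0]
    - [0,0,0,0,0]

```text
time: 11.4
tool_pos: [0.5253, -0.0907, 0.2033]
tool_rot: [3.141, 0.0, 1.63]
contact_force: [0.7, -0.2, 5.1]
opening: 0.0003
grip_force: 2.2
```

>>> send_rows:
  targets:
    - [0,0,0,-0.003,0]
    - [0,0,0,0,0]

```text
time: 11.6
tool_pos: [0.5252, -0.0908, 0.2004]
tool_rot: [3.141, 0.0, 1.63]
contact_force: [0.1, -0.6, 5.2]
opening: 0.0006
grip_force: 2.6
```

>>> send_rows:
  targets:
    - [0,0,0,-0.003,0]
    - [0,0,0,0,0]

```text
time: 11.8
tool_pos: [0.525, -0.0909, 0.1974]
tool_rot: [3.142, 0.001, 1.63]
contact_force: [-0.3, -1.3, 4.9]
opening: 0.0002
grip_force: 2.5
```

>>> send_rows:
  targets:
    - [0,0,0,-0.002,0]
    - [0,0,0,0,0]

```text
time: 12.0
tool_pos: [0.5234, -0.0908, 0.1946]
tool_rot: [-3.137, -0.0, 1.63]
contact_force: [-5.7, -2.1, 3.6]
opening: 0.0006
grip_force: 3.1
```

>>> send_rows:
  targets:
    - [0,0,0,-0.001,0]
    - [0,0,0,0,0]

```text
time: 12.2
tool_pos: [0.5234, -0.0908, 0.1937]
tool_rot: [-3.138, -0.0, 1.63]
contact_force: [-4.4, -2.2, 4.3]
opening: 0.0
grip_force: 3.4
```

```bash
python3 -c "
from h import *
print(lidfit('top'));print(lidfit('scene'))"
```

```text
{'n': 813, 'sx': np.float64(0.001), 'sy': np.float64(-0.0022), 'mid': np.float64(0.1896), 'a': np.float64(0.1894), 'b': np.float64(0.1898), 'yr': (np.float64(-0.091), np.float64(0.093)), 'vent': np.float64(0.2249)}
{'n': 420, 'sx': np.float64(0.0019), 'sy': np.float64(-0.0054), 'mid': np.float64(0.1891), 'a': np.float64(0.1887), 'b': np.float64(0.1896), 'yr': (np.float64(-0.092), np.float64(0.093)), 'vent': np.float64(0.2242)}
```

Both ends are home and the vent is still open (35 mm above the lid). Next, the vent.

>>> send_rows:
  targets:
    - [0,0,0,0.02,0]
    - [0,0,0,0.03,0]
    - [0,0,0,0.03,0]
    - [0,-0.0025,0.039,0,0]
    - [0,-0.0025,0.039,0,0]

```text
time: 12.8
tool_pos: [0.52, -0.0124, 0.2745]
tool_rot: [3.141, -0.0, 1.627]
contact_force: [1.1, 1.1, -0.1]
opening: 0.0005
grip_force: 0.0
```

>>> send_rows:
  targets:
    - [0,0,0,0,0]
    - [0,0,0,-0.02,0]
    - [0,0,0,-0.012,0]
    - [0,0,0,0,0]
    - [0,0,0,0,0]

```text
time: 13.3
tool_pos: [0.52, -0.0131, 0.242]
tool_rot: [-3.141, -0.0, 1.629]
contact_force: [0.0, -0.3, 0.0]
opening: 0.0004
grip_force: 0.0
```

```bash
python3 -c "
from h import *
print(lidfit('top'));print(lidfit('scene'))
s=cell.observe();print(s['contact_force'],s['tool_pos'])"
```

```text
{'n': 263, 'sx': np.float64(-0.0004), 'sy': np.float64(-0.0009), 'mid': np.float64(0.1982), 'a': np.float64(0.1981), 'b': np.float64(0.1982), 'yr': (np.float64(-0.093), np.float64(0.093)), 'vent': None}
{'n': 372, 'sx': np.float64(0.0015), 'sy': np.float64(-0.0), 'mid': np.float64(0.1977), 'a': np.float64(0.1977), 'b': np.float64(0.1977), 'yr': (np.float64(-0.093), np.float64(0.093)), 'vent': np.float64(0.2334)}
[-0.03881249 -0.29682466  0.21579371] [ 0.52042404 -0.01302647  0.24277434]
```

>>> send_rows:
  targets:
    - [0,0,0,-0.005,0]
    - [0,0,0,-0.005,0]
    - [0,0,0,-0.004,0]
    - [0,0,0,0,0]

```text
time: 13.8
tool_pos: [0.5202, -0.0127, 0.228]
tool_rot: [3.141, 0.0, 1.63]
contact_force: [0.1, -0.3, 3.4]
opening: 0.0004
grip_force: 1.4
```

>>> send_rows:
  targets:
    - [0,0,0,-0.003,0]
    - [0,0,0,0,0]

```text
time: 14.0
tool_pos: [0.5203, -0.0127, 0.2253]
tool_rot: [3.141, 0.0, 1.63]
contact_force: [0.4, -1.4, 3.4]
opening: 0.0006
grip_force: 1.9
```

>>> send_rows:
  targets:
    - [0,0,0,-0.003,0]
    - [0,0,0,0,0]

```text
time: 14.2
tool_pos: [0.5202, -0.0127, 0.2222]
tool_rot: [3.141, 0.0, 1.63]
contact_force: [0.8, -0.6, 5.2]
opening: 0.0007
grip_force: 2.4
```

>>> send_rows:
  targets:
    - [0,0,0,-0.002,0]
    - [0,0,0,0,0]

```text
time: 14.4
tool_pos: [0.5202, -0.0127, 0.2203]
tool_rot: [3.141, 0.0, 1.63]
contact_force: [-0.6, -1.0, 4.5]
opening: 0.0003
grip_force: 2.3
```

>>> send_rows:
  targets:
    - [0,0,0,-0.002,0]
    - [0,0,0,0,0]

```text
time: 14.6
tool_pos: [0.5199, -0.0125, 0.2179]
tool_rot: [-3.141, -0.0, 1.63]
contact_force: [-0.0, -0.9, 0.9]
opening: 0.0005
grip_force: 0.3
```

```bash
python3 -c "
from h import *
print(lidfit('top'));print(lidfit('scene'))"
```

```text
{'n': 254, 'sx': np.float64(-0.0023), 'sy': np.float64(-0.0018), 'mid': np.float64(0.1939), 'a': np.float64(0.1938), 'b': np.float64(0.194), 'yr': (np.float64(-0.093), np.float64(0.093)), 'vent': None}
{'n': 376, 'sx': np.float64(0.0008), 'sy': np.float64(0.0003), 'mid': np.float64(0.1938), 'a': np.float64(0.1938), 'b': np.float64(0.1937), 'yr': (np.float64(-0.092), np.float64(0.093)), 'vent': np.float64(0.2177)}
```

The force dropped and the vent stands 24 mm above the lid, so it is shut. A little more push to be sure, then I'll retreat and verify.

>>> send_rows:
  targets:
    - [0,0,0,-0.003,0]
    - [0,0,0,0,0]
    - [0,0,0,0.02,0]
    - [0,0,0,0.04,0]
    - [0,0,0,0.04,0]

```text
time: 15.2
tool_pos: [0.5193, -0.0123, 0.3153]
tool_rot: [-3.138, -0.001, 1.63]
contact_force: [1.0, 0.0, 0.4]
opening: 0.0005
grip_force: 0.0
```

>>> send_rows:
  targets:
    - [0,-0.03,-0.035,0.01,0]
    - [0,-0.03,-0.035,0,0]
    - [0,-0.03,-0.035,0,0]
    - [0,0,-0.04,0,0]
    - [0,0,0,0,0]

```text
time: 15.7
tool_pos: [0.4291, -0.1609, 0.3248]
tool_rot: [-3.141, 0.001, 1.625]
contact_force: [0.8, 0.6, -0.1]
opening: 0.0006
grip_force: 0.0
```

```bash
python3 -c "
from h import *
print(lidfit('top'));print(lidfit('scene'));p,d=cell.read_camera('top');cv2.imwrite('pics/top3.png',p[:,:,::-1])
s=cell.observe();print(s['contact_force'],s['tool_pos'])"
```

```text
{'n': 1016, 'sx': np.float64(0.0004), 'sy': np.float64(-0.001), 'mid': np.float64(0.1984), 'a': np.float64(0.1983), 'b': np.float64(0.1985), 'yr': (np.float64(-0.093), np.float64(0.093)), 'vent': np.float64(0.222)}
{'n': 463, 'sx': np.float64(0.0008), 'sy': np.float64(-0.0007), 'mid': np.float64(0.1979), 'a': np.float64(0.1978), 'b': np.float64(0.1979), 'yr': (np.float64(-0.093), np.float64(0.093)), 'vent': np.float64(0.2213)}
[ 0.06267537  0.10977966 -0.14310746] [ 0.42995073 -0.15705412  0.32476646]
```

View pics/top3.png

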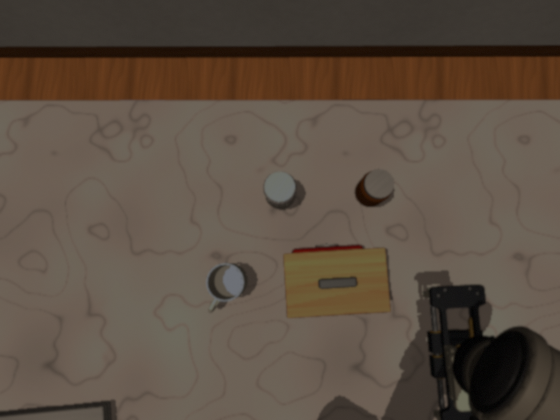

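The lid is flat and home (0.198), the vent stands 23.5 mm above it (shut), and the can (280,189), jar (376,187) and mug (227,282) haven't moved. The arm is clear.

```bash
python3 -c "
from cell import hand_in
print(hand_in())"
```

```text
the job is handed in; nothing more can be done
None
```

I popped the vent open, snapped both lid ends home one at a time, then pushed the vent shut; the final camera check showed the can, jar and mug unmoved and the arm clear, and I handed the job in at about 16 s (no verdict was returned).

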